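# Fold the counted flags on a stock rail

### The job

The stock count has got as far as the little cone that stands behind the flag rail. Start at the end of the rail with the low round stud and run your fingertips along the row, lightly, folding the flags flat one after another, up to the cone; leave the flags beyond the cone standing. Only brush the flags over: do not shift or lift the rail, the cone or the two small cartons beside it, and leave the other things on the table alone.

Things in the scene. Friction and masses are not known exactly. Their poses are not given: they have to be found in the camera images.
- rail: aluminium bar lying loose on the table, 400 x 50 x 30 mm high, 1.6 kg, five hinged flags in a row on top (tops 84 mm above table). Origin: centre of underside; y along the row from stud end to far end, x across, z up. Low round stud (28 mm wide, 12 mm high) on top at y -180 mm; flag hinges at y -95, -40, +15, +70, +125 mm; bare top between stud and first flag. Flags fold only towards +y
- cone: white plastic cone, 62 mm high, on a 42 mm square foot, 80 g, loose; origin at centre of underside. Stands on the table behind the rail (rail x about +60 mm) in line with a gap between two flags: 2nd and 3rd, 3rd and 4th, or 4th and 5th (rail y about -12, +42 or +98 mm, within 4 mm). Flags on the stud side of it are to be folded
- carton_a: small white carton, 34 x 34 x 48 mm high, 90 g, loose, origin at the centre of its underside; stands behind the rail in line with one of the same three gaps. Has no meaning for the count; leave it
- carton_b: a second small white carton like carton_a, in line with another of the same three gaps. Leave it
- flag1 (a joint): flag 1 from the stud end: grey plate 32 mm wide (rail x), 4 mm thick, 50 mm long, 20 g; hinge line at rail y -95 mm, z 34 mm. Value = fold angle: 0 upright (starts 0 to 0.15, cannot go below 0), 1.55 flat along the rail, top swung to rail +y. Slight friction holds it near upright; pushed past about 45 degrees (0.8 rad) it falls flat by its own weight
- flag2 (a joint): flag 2 from the stud end: grey plate 32 mm wide (rail x), 4 mm thick, 50 mm long, 20 g; hinge line at rail y -40 mm, z 34 mm. Value = fold angle: 0 upright (starts 0 to 0.15, cannot go below 0), 1.55 flat along the rail, top swung to rail +y. Slight friction holds it near upright; pushed past about 45 degrees (0.8 rad) it falls flat by its own weight
- flag3 (a joint): flag 3 from the stud end: grey plate 32 mm wide (rail x), 4 mm thick, 50 mm long, 20 g; hinge line at rail y +15 mm, z 34 mm. Value = fold angle: 0 upright (starts 0 to 0.15, cannot go below 0), 1.55 flat along the rail, top swung to rail +y. Slight friction holds it near upright; pushed past about 45 degrees (0.8 rad) it falls flat by its own weight
- flag4 (a joint): flag 4 from the stud end: grey plate 32 mm wide (rail x), 4 mm thick, 50 mm long, 20 g; hinge line at rail y +70 mm, z 34 mm. Value = fold angle: 0 upright (starts 0 to 0.15, cannot go below 0), 1.55 flat along the rail, top swung to rail +y. Slight friction holds it near upright; pushed past about 45 degrees (0.8 rad) it falls flat by its own weight
- flag5 (a joint): flag 5 from the stud end: grey plate 32 mm wide (rail x), 4 mm thick, 50 mm long, 20 g; hinge line at rail y +125 mm, z 34 mm. Value = fold angle: 0 upright (starts 0 to 0.15, cannot go below 0), 1.55 flat along the rail, top swung to rail +y. Slight friction holds it near upright; pushed past about 45 degrees (0.8 rad) it falls flat by its own weight
- pencil: pencil, 150 mm long along its x, 8 mm thick, lying on the table in front of the rail (rail x about -70 mm); leave alone
- tape_core: cardboard ring, 84 mm across, 40 mm high, on the table behind the rail's stud end (about rail x +80, y -115 mm); leave alone
- flatbox: flat white carton 110 x 75 x 30 mm on the right of the table; leave alone
- screwdriver: screwdriver lying on the left of the table; leave alone
- smallbox: brown carton 80 x 100 x 60 mm on the left of the table; leave alone
- cup: white mug, 70 mm across, 85 mm high, on the right of the table; leave alone
Things that resemble listed ones, but are neither listed nor needed, are in the scene too. Leave any orange look-alike of the carton_a alone.

How it is judged (in metres and radians):
On the way, in this order (a step that is already met when the one before it is completed fails the run):
1. the first flag from the stud is folded flat (beyond 1.35 rad) (value of joint flag1 above 1.35 rad), for 0.03 s.
2. then the second flag is folded flat (value of joint flag2 above 1.35 rad), for 0.03 s.
At the end, for the whole second after the job is handed in: Every flag between the stud and the cone is folded beyond 1.35 rad, every flag past the cone stands within 0.5 rad of upright, and the rail, cone and two small cartons are within 12 mm of where they were, upright and on the table (value of joint each of flag1, flag2 above 1.35 rad and ((y of cone in the frame of rail above 0.015 m and value of joint flag3 above 1.35 rad) or (not (y of cone in the frame of rail above 0.015 m) and value of joint flag3 below 0.5 rad)) and ((y of cone in the frame of rail above 0.07 m and value of joint flag4 above 1.35 rad) or (not (y of cone in the frame of rail above 0.07 m) and value of joint flag4 below 0.5 rad)) and value of joint flag5 below 0.5 rad and distance of each of rail, cone, carton_a, carton_b from where it was at the start of the episode below 0.012 m and height (world z) of rail below 0.008 m and linear speed of rail below 0.01 m/s and angle between each of cone, carton_a, carton_b's own z axis and vertical below 0.15 rad); the robot touches nothing.
It fails at once if a flag is folded before the one nearer the stud ((value of joint flag2 above 1.2 rad and value of joint flag1 below 0.6 rad) or (value of joint flag3 above 1.2 rad and value of joint flag2 below 0.6 rad) or (value of joint flag4 above 1.2 rad and value of joint flag3 below 0.6 rad) or (value of joint flag5 above 1.2 rad and value of joint flag4 below 0.6 rad)).
It fails at once if a flag beyond the cone is folded (value of joint flag5 above 1 rad or (not (y of cone in the frame of rail above 0.07 m) and value of joint flag4 above 1 rad) or (not (y of cone in the frame of rail above 0.015 m) and value of joint flag3 above 1 rad)).
It fails at once if the fingers press on the rail or its flags with more than 20 N (contact force between the fingers and rail above 20 N).
It fails at once if the rail, the cone or a small carton is lifted, shoved or carried by more than 15 mm (distance of any of rail, cone, carton_a, carton_b from where it was at the start of the episode above 0.015 m).
It fails at once if another thing on the table is moved by more than 30 mm (distance of any of pencil, tape_core, flatbox, screwdriver, smallbox, cup from where it was at the start of the episode above 0.03 m).
It also fails if it takes over 42 s, if anything falls off the work surface, if the arm or the gripper's body presses on something with over 40 N, if the wrist force passes 120 N, or if a joint passes its speed limit or range.

### The arm

A 6-joint arm with a two-finger parallel gripper is mounted at the origin on the work surface. World frame = base frame: x ahead of the robot, y to its left, z up, the work surface at z = 0. Lengths are in m, angles in degrees, forces in N, time in s.
With the tool pointing down it reaches from about 0.3 to 0.75 m from the base axis. Payload 8.5 kg.
Tool frame: the origin (TCP) lies midway between the tips of the shut fingers; the grasp point (between the pads) lies behind it (grasp_offset is the z of the grasp point in the tool frame, in m); z points along the fingers, y is the direction in which the jaws open and shut (so a half turn about z gives the same grasp; the last joint's range is limited). The gripper opens to 85 mm and grips with 20 to 120 N. Pads are 22 mm wide; open, the fingers measure 114 mm over their backs; the gripper's body (76 mm by 85 mm) begins 54 mm behind the grasp point. The pads swing forward as they close: fully open they stand 13 mm farther back than shut.
Start: joints at [54.872, 21.807, 74.336, -0, 83.858, -12.336], TCP at [0.213, 0.507, 0.231] pointing down, gripper open.
Joint ranges: [-178.18, 178.18], [-50.72, 133.34], [12.68, 142.11], [-81.47, 261.47], [9.98, 163.14], [-165.26, 165.26]. Speed limits (degrees/s): [136.94, 136.94, 180, 180, 180, 180].

### API

Orientations are given as a 3x3 rotation matrix whose columns are the frame's x, y, z axes.
In Python, from rig import * gives the robot as it stands.
- The arm moves only by the shell command python3 -m pendant 'ROWS' [FORCE]. ROWS is JSON, one flat list of numbers, 7 for each row, row after row: the finger opening in mm, from 0 to 85.4, then the shift along the tool's x, y, z in units of 50 mm (1.0 is 50 mm), then the turn, a rotation vector about the tool's x, y, z in units of 8 degrees (1.0 is 8 degrees). In form: [hand, dx, dy, dz, wx, wy, wz, hand, dx, dy, dz, wx, wy, wz, ...]. A call has 1 to 12 rows; each row shifts and turns the commanded pose from where the row before left it, along the tool's axes as they then stand; what a row does not reach is not made up. A row lasts 1/10 s, in which the tool goes at most 50 mm and 8.59 degrees, less where a joint would pass 70% of its speed; a pose out of reach is approached as far as the arm can. A call is refused whole if a number of a shift passes 1 or a number of a turn 1, either way. A call with a gripper value outside its range is refused whole. The fingers move at their own pace and stop on an object; FORCE is the grip in N (left out, the last holds). Time passes only in rows, so rows that do not move let the fingers close. It gives the time, the measured TCP pose, the force and the opening at its end, in the units of the state.
- observe(): the state, without advancing time (a new reading comes with each control period).
- get_image(name): name is "scene" or "top"; returns a dict with "frame" (384x512x3 uint8, red, green, blue), "depth" (384x512 float32, m along the optical axis (not along the pixel's ray), 0 where there is no reading), "K" (3x3 intrinsics, pixels), "rvec" (rotation vector, rad) and "tvec" (3), from world to camera coordinates, as OpenCV has them. Camera axes: x right, y down, z forward; pixel columns grow to the right and rows downward; lengths in m; the calibration is good to about 2 mm. A picture is of the moment at which its call begins.
- close_job(): hands the job in, once; it reports no verdict.
The state is a dict: "time_s": time; "q": joint angles; "qvel": joint speeds; "joint_efforts": joint torques, N m; "position": TCP position; "tool_rot": TCP orientation; "ft_force": force on the tool from outside, world axes, zero at the start; "wrist_torque": the same for the moment, N m; "grip_width": finger opening in m.
Only numpy, scipy, OpenCV 4.12 (cv2) and the standard library are available. Lean on these libraries where they do the work, as an engineer would, in place of code of your own. Each camera call takes 0.05 s, during which the arm holds its last target.

## Working session

There is one attempt and no reset: what is moved stays moved. The work goes in short steps, Python scripts to look and compute and a shell command to move; the robot and the scene stay as the last step left them, time stands still between calls to the robot, and variables do not carry over. Pictures are saved under pics/ and viewed, and the job is handed in when it is done.

```bash
mkdir -p pics; python3 - <<'E'
from rig import *
import cv2,numpy as np
for n in ("scene","top"):
    im=get_image(n); np.savez(f"pics/{n}0.npz",**im)
    cv2.imwrite(f"pics/{n}0.png",cv2.resize(im["frame"][:,:,::-1],(800,600)))
    R=cv2.Rodrigues(np.array(im["rvec"]))[0]; print(n,im["K"],-R.T@np.array(im["tvec"]).ravel(),R[2])
o=observe();print(o)
E
```

```text
scene [[431.46744699   0.         259.53209212]
 [  0.         431.46744699 187.97313477]
 [  0.           0.           1.        ]] [ 1.24896057 -0.64356861  0.89504654] [-0.5599728   0.49195784 -0.6666393 ]
top [[373.021553     0.         254.18298345]
 [  0.         373.021553   189.66963026]
 [  0.           0.           1.        ]] [0.32445182 0.00937591 1.13094417] [ 0.19910027 -0.00721653 -0.97995255]
{'time_s': 0.1, 'q': array([ 5.48720240e+01,  2.18375099e+01,  7.43784971e+01, -1.85121758e-03,
        8.38585076e+01, -1.23369496e+01]), 'qvel': array([ 0.08079844, -0.20260055, -0.28025464,  0.02943307, -0.03813736,
       -0.008888  ]), 'joint_efforts': array([ 4.13684640e-03, -4.49214041e+01, -2.31657028e+01, -1.43926568e-04,
        3.62410443e-03,  5.88534226e-05]), 'position': array([0.21292148, 0.50683214, 0.23078122]), 'tool_rot': array([[-9.21925090e-01,  3.87367534e-01, -7.22054808e-04],
       [ 3.87368129e-01,  9.21924488e-01, -1.08214373e-03],
       [ 2.46492661e-04, -1.27735648e-03, -9.99999154e-01]]), 'ft_force': array([ 0.26397413, -0.61535801,  0.65803961]), 'wrist_torque': array([-0.00740498, -0.00906222, -0.04289139]), 'grip_width': 0.08568949555047321}
```

View pics/scene0.png

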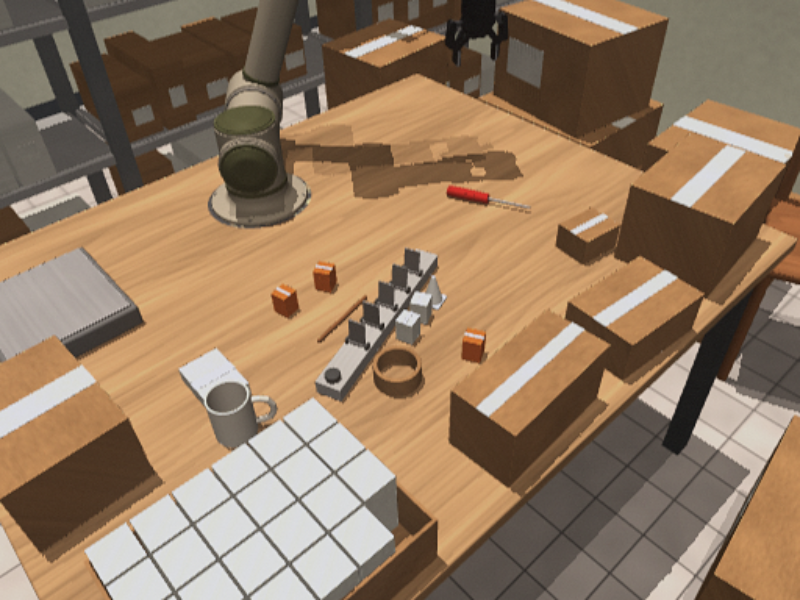

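View pics/top0.png

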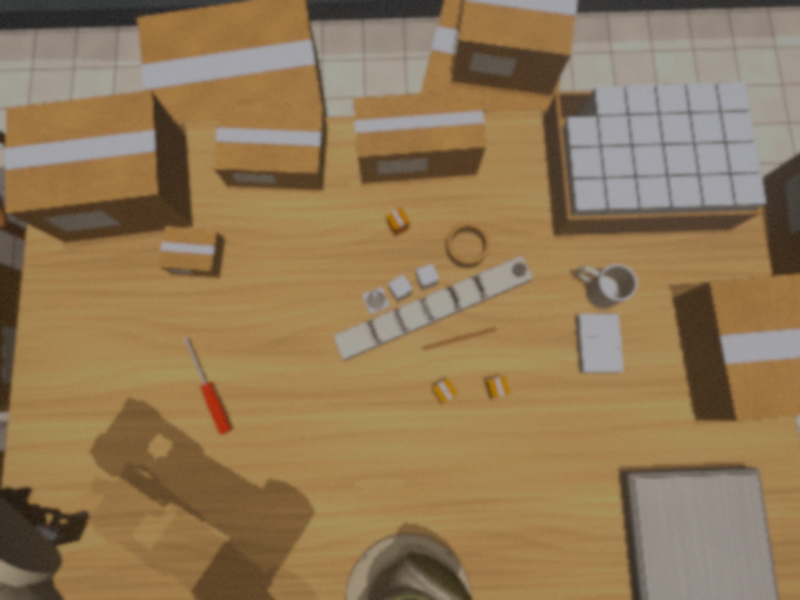

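The scene view shows the stud at about (332,375) and the cone at (435,290), with the two cartons nearer the stud. In the top view (800x600) the stud is at (519,269), the far end of the rail at (345,345), the cone at (375,300) and the cartons at (401,287) and (428,275). So the cone appears to be at the gap between flags 4 and 5. I'll measure it.

```bash
cat > h.py <<'E'
import numpy as np,cv2
def load(n): return dict(np.load(n))
def ray(im,uv,z):
    R=cv2.Rodrigues(im["rvec"])[0]; c=-R.T@im["tvec"].ravel()
    uv=np.atleast_2d(uv).astype(float)
    d=np.c_[uv,np.ones(len(uv))]@np.linalg.inv(im["K"]).T@R
    return c+d*((z-c[2])/d[:,2])[:,None]
def cloud(im):
    R=cv2.Rodrigues(im["rvec"])[0]; h,w=im["depth"].shape
    v,u=np.mgrid[:h,:w]; p=np.stack([u,v,np.ones_like(u)],-1)@np.linalg.inv(im["K"]).T*im["depth"][...,None]
    return (p-im["tvec"].ravel())@R
E
python3 - <<'E'
from h import *
im=load("pics/top0.npz")
f=im["frame"]; hsv=cv2.cvtColor(f,cv2.COLOR_RGB2HSV); P=cloud(im)
grey=(hsv[...,1]<70)
roi=np.zeros_like(grey); roi[155:240,195:350]=1
m=(grey&roi).astype(np.uint8)
n,l,s,c=cv2.connectedComponentsWithStats(m)
for i in range(1,n):
    if s[i,4]>15: print(i,s[i],c[i],ray(im,c[i],0.03)[0], np.median(P[l==i],0))
cv2.imwrite("pics/crop.png",cv2.resize(f[150:240,195:350,::-1],None,fx=5,fy=5,interpolation=0))
sc=load("pics/scene0.npz");g=sc["frame"]
cv2.imwrite("pics/scrop.png",cv2.resize(g[150:260,195:300,::-1],None,fx=5,fy=5,interpolation=0))
E
```

```text
1 [ 214  164  127   66 2232] [276.45295699 196.56675627] [ 0.52468029 -0.06476961  0.03      ] [ 0.52375549 -0.06411441  0.02975902]
2 [266 169  15  15 163] [273.09202454 176.03067485] [ 0.5883242  -0.05755971  0.03      ] [ 0.58431961 -0.05663567  0.04674366]
3 [249 176  15  16 162] [255.85802469 183.40740741] [ 0.56725683 -0.00447025  0.03      ] [ 0.5644061  -0.00447291  0.04719507]
4 [232 184  18  17 197] [240.22335025 191.91370558] [0.54272598 0.04347677 0.03      ] [0.54337044 0.04312515 0.00902116]
```

View pics/crop.png

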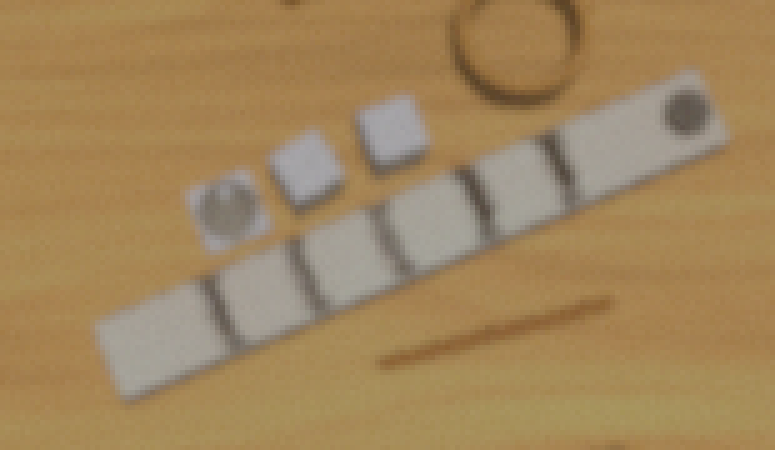

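View pics/scrop.png

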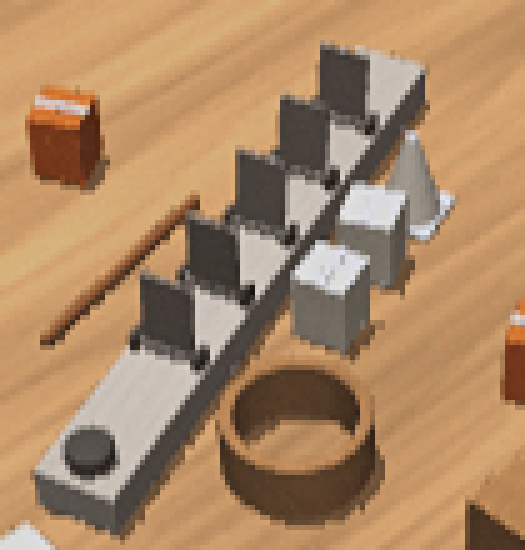

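```bash
python3 - <<'E'
from h import *
im=load("pics/top0.npz")
f=im["frame"]; hsv=cv2.cvtColor(f,cv2.COLOR_RGB2HSV); P=cloud(im)
m=np.zeros(f.shape[:2],np.uint8); m[155:240,195:350]=(hsv[155:240,195:350,1]<70)
n,l,s,c=cv2.connectedComponentsWithStats(m)
i=[k for k in range(1,n) if s[k,4]>1500][0]
hull=cv2.convexHull(np.argwhere(l==i)[:,::-1].astype(np.int32))[:,0]
w=ray(im,hull,0.03)[:,:2]
r=cv2.minAreaRect((w*1000).astype(np.float32)); print(r)
box=cv2.boxPoints(r)/1000
# stud
sm=np.zeros_like(m); sm[160:180,322:345]=(f[160:180,322:345].max(2)<115)
n2,l2,s2,c2=cv2.connectedComponentsWithStats(sm); j=1+np.argmax(s2[1:,4]); st=ray(im,c2[j],0.042)[0]; print("stud",st,s2[j])
ctr=np.array(r[0])/1000
e=[(box[k]-box[(k+1)%4]) for k in range(2)]; ly=max(e,key=np.linalg.norm); ly/=np.linalg.norm(ly)
if (st[:2]-ctr)@ly>0: ly=-ly
lx=np.array([ly[1],-ly[0]])
rl=lambda p:np.array([(p[:2]-ctr)@lx,(p[:2]-ctr)@ly])
print("ctr",ctr,"yaxis",ly,"ang",np.degrees(np.arctan2(ly[1],ly[0])),"stud",rl(st))
for k in range(1,n):
    if k!=i and s[k,4]>100:
        print(c[k],"z0",rl(ray(im,c[k],0.0)[0]),"z48",rl(ray(im,c[k],0.048)[0]))
# flags via depth both views
for nm in("top0","scene0"):
    q=load(f"pics/{nm}.npz");Q=cloud(q).reshape(-1,3);ok=q["depth"].ravel()>0
    X=(Q[:,:2]-ctr)@lx;Y=(Q[:,:2]-ctr)@ly
    k=ok&(abs(X)<.02)&(abs(Y)<.2)&(Q[:,2]>.06)&(Q[:,2]<.1)
    for a in(-.095,-.04,.015,.07,.125):
        kk=k&(abs(Y-a-.005)<.022); print(nm,a,kk.sum(),np.median(X[kk]),np.median(Y[kk]),np.percentile(Y[kk],[10,90]),Q[kk,2].max() if kk.any() else 0)
    k=ok&(X>.035)&(X<.09)&(abs(Y)<.13)&(Q[:,2]>.0)
    for a in (-.012,.042,.098):
        kk=k&(abs(Y-a)<.02); print(" obj",a,Q[kk,2].max(), np.median(X[kk]),np.median(Y[kk]))
E
```

```text
((526.2847290039062, -67.80464172363281), (52.019134521484375, 398.9704895019531), 21.315576553344727)
stud [ 0.59135468 -0.23420569  0.042     ] [328 169   8   8  47]
ctr [ 0.52628473 -0.06780464] yaxis [-0.3635046  0.9315924] ang 111.315575 stud [ 1.31132807e-04 -1.78671178e-01]
[273.09202454 176.03067485] z0 [ 0.06755504 -0.01732043] z48 [ 0.05789831 -0.01041979]
[255.85802469 183.40740741] z0 [0.06721817 0.04135176] z48 [0.05757573 0.04576221]
[240.22335025 191.91370558] z0 [0.06164658 0.09639605] z48 [0.05224061 0.09847029]
top0 -0.095 30 7.778345686161691e-06 -0.09208541991721723 [-0.09390208 -0.09087144] 0.08740180566069479
top0 -0.04 30 0.0004633650871604451 -0.03978575471321358 [-0.04258365 -0.03887355] 0.08831224099902941
top0 0.015 19 -0.002580981190925354 0.02020112151484007 [0.01833957 0.02153973] 0.08603402320559615
top0 0.07 22 -0.0012215606267130773 0.07494597072712637 [0.07183571 0.07687218] 0.08548861934751176
top0 0.125 25 0.0006050929024540129 0.12831926153467327 [0.1255992  0.13057593] 0.08597626958663013
 obj -0.012 0.05473584361753287 0.05614642894260461 -0.009
[... 193 characters left out ...]
0097 -0.09588552388650153 [-0.09769948 -0.09323743] 0.08736143161022737
scene0 -0.04 76 0.0005870394222488408 -0.04344874745801028 [-0.0453951  -0.04118938] 0.086482293869102
scene0 0.015 85 0.00047723651727488235 0.016696651216248668 [0.01353572 0.02000578] 0.0875147123020178
scene0 0.07 77 0.00042009642946620415 0.07219253306588048 [0.06924922 0.07547469] 0.08499642349671356
scene0 0.125 74 0.00017651141819102366 0.12586390546354753 [0.12313818 0.12989419] 0.08729897731143771
 obj -0.012 0.05300625192749908 0.06606427947069116 -0.023192384574343625
 obj 0.042 0.054659836764596965 0.06775657553706327 0.033307495814250854
 obj 0.098 0.06481862522787861 0.06987148876243585 0.08927697244103805
```

The measurements agree: the cone is at rail y +98 mm and the cartons at −12 and +44. So flags 1–4 fold and flag 5 stays. Next I shut the fingers and turn tool x to lie along the rail (+46° about tool z).

```bash
python3 -m pendant '[0,0,0,0,0,0,0.96, 0,0,0,0,0,0,0.96, 0,0,0,0,0,0,0.96, 0,0,0,0,0,0,0.96, 0,0,0,0,0,0,0.96, 0,0,0,0,0,0,0.94, 0,0,0,0,0,0,0]' 20
```

```text
time_s: 0.8
position: [0.213, 0.5069, 0.231]
tool_rot: [[-0.362, 0.932, -0.0], [0.932, 0.362, -0.001], [-0.0, -0.001, -1.0]]
ft_force: [0.0, 0.0, -0.4]
grip_width: -0.0
```

```bash
cat > t.py <<'E'
from rig import *
import numpy as np
o=observe();c=np.array([.52628,-.06780]);ly=np.array([-.3635,.9316]);lx=np.array([ly[1],-ly[0]])
p=o["position"];T=o["tool_rot"]
print("t",o["time_s"],"rail xyz",(p[:2]-c)@lx,(p[:2]-c)@ly,p[2],"toolx.ly",T[:2,0]@ly,T[:2,0]@lx,T[2,2],"grip",o["grip_width"],"F",o["ft_force"])
E
python3 t.py; python3 -c "
import rig;print([k for k in dir(rig) if k[0]!='_'], getattr(rig,'grasp_offset',None))"
```

```text
t 0.8 rail xyz -0.08298126697566532 0.6492979199829059 0.23099342785370408 toolx.ly 1.000004071379444 0.0015688438485780276 -0.9999996692847667 grip -3.215853587727369e-05 F [ 0.02895952  0.03327088 -0.42423068]
['MotionError', 'close_job', 'get_image', 'grasp_offset', 'observe'] -0.0187
```

```bash
python3 -m pendant '[0,-0.4,0.07,0,0,0,0, 0,-0.65,0.07,0,0,0,0, 0,-0.65,0.07,0,0,0,0, 0,-0.65,0.07,0,0,0,0, 0,-0.65,0.07,0,0,0,0, 0,-0.65,0.07,0,0,0,0, 0,-0.65,0.07,0,0,0,0, 0,-0.65,0.07,0,0,0,0, 0,-0.65,0.07,0,0,0,0, 0,-0.65,0.07,0,0,0,0, 0,-0.65,0.07,0,0,0,0, 0,-0.65,0.07,0,0,0,0]' && python3 -m pendant '[0,-0.65,0.07,0,0,0,0, 0,-0.65,0.07,0,0,0,0, 0,-0.65,0.07,0,0,0,0, 0,-0.65,0.07,0,0,0,0, 0,-0.65,0.07,0,0,0,0, 0,-0.65,0.07,0,0,0,0, 0,-0.65,0.07,0,0,0,0, 0,-0.65,0.07,0,0,0,0, 0,-0.65,0.07,0,0,0,0, 0,-0.65,0.07,0,0,0,0, 0,-0.5,0.07,0,0,0,0, 0,-0.4,0.07,0,0,0,0]'; python3 -m pendant '[0,0,0,0,0,0,0,0,0,0,0,0,0,0]'; python3 t.py
```

```text
time_s: 2.0
position: [0.3896, 0.1693, 0.2313]
tool_rot: [[-0.367, 0.93, -0.0], [0.93, 0.367, 0.0], [0.0, -0.0, -1.0]]
ft_force: [0.4, 0.9, -1.4]
grip_width: -0.0
time_s: 3.2
position: [0.5631, -0.1605, 0.2309]
tool_rot: [[-0.366, 0.931, -0.001], [0.931, 0.366, 0.0], [0.0, -0.0, -1.0]]
ft_force: [0.7, -0.2, -0.8]
grip_width: -0.0001
time_s: 3.4
position: [0.5624, -0.1587, 0.2309]
tool_rot: [[-0.365, 0.931, -0.001], [0.931, 0.365, 0.001], [0.001, -0.001, -1.0]]
ft_force: [0.1, 0.8, -0.5]
grip_width: 0.0002
t 3.4 rail xyz 0.0006251766695762259 -0.09778310449682934 0.23090119791705369 toolx.ly 1.0000039369520533 -0.0014174688624740694 -0.9999993606709404 grip 0.0001699060934040963 F [ 0.12512482  0.83551552 -0.51898621]
```

```bash
python3 -m pendant '[0,-0.36,0,0,0,0,0, 0,-0.36,0,0,0,0,0, 0,0,0,0.6,0,0,0, 0,0,0,0.6,0,0,0, 0,0,0,0.6,0,0,0, 0,0,0,0.6,0,0,0, 0,0,0,0.2,0,0,0, 0,0,0,0,0,0,0]'; python3 t.py; python3 - <<'E'
from rig import *
import cv2,numpy as np
a=get_image("scene")["frame"][130:270,170:320,::-1]
cv2.imwrite("pics/a1.png",cv2.resize(a,None,fx=4,fy=4,interpolation=0))
E
```

```text
time_s: 4.2
position: [0.5753, -0.1916, 0.1007]
tool_rot: [[-0.364, 0.931, -0.002], [0.931, 0.364, 0.001], [0.002, -0.001, -1.0]]
ft_force: [0.5, -0.1, 0.2]
grip_width: -0.0
t 4.2 rail xyz 0.0006474666243676749 -0.1330951398268534 0.10074830354350241 toolx.ly 1.000003209150866 -0.0010557943527706448 -0.9999973902922399 grip -4.509715438958265e-05 F [ 0.51808694 -0.09145069  0.18417341]
```

View pics/a1.png

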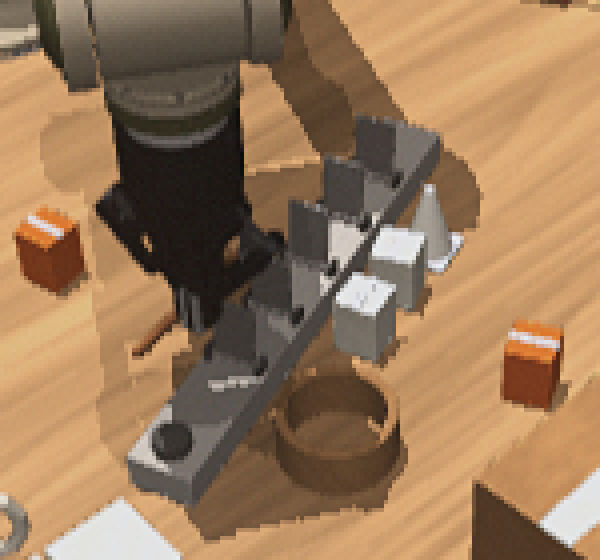

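The shut fingertips, at about (195,325) in the crop, hang over the bare top between the stud and flag 1. Clearances look fine. I lower to about 56 mm and brush flag 1.

```bash
python3 -m pendant '[0,0,0,0.3,0,0,0, 0,0,0,0.3,0,0,0, 0,0,0,0.3,0,0,0, 0,0,0,0,0,0,0]'; python3 t.py; python3 -m pendant '[0,0.12,0,0,0,0,0, 0,0.12,0,0,0,0,0, 0,0.12,0,0,0,0,0, 0,0.12,0,0,0,0,0, 0,0.12,0,0,0,0,0, 0,0.12,0,0,0,0,0, 0,0.12,0,0,0,0,0, 0,0.12,0,0,0,0,0, 0,0.12,0,0,0,0,0, 0,0.12,0,0,0,0,0, 0,0,0,0,0,0,0, 0,0,0,0,0,0,0]'; python3 t.py; python3 - <<'E'
from rig import *
import cv2,numpy as np
a=get_image("scene")["frame"][130:270,170:320,::-1]
cv2.imwrite("pics/a2.png",cv2.resize(a,None,fx=4,fy=4,interpolation=0))
E
```

```text
time_s: 4.65
position: [0.5757, -0.1923, 0.0565]
tool_rot: [[-0.364, 0.932, -0.0], [0.932, 0.364, 0.0], [0.0, -0.0, -1.0]]
ft_force: [0.0, -0.2, 0.6]
grip_width: 0.0003
t 4.65 rail xyz 0.0007905976759889008 -0.1339351534409964 0.05651383471667172 toolx.ly 1.0000053424355482 -6.345486230574515e-05 -0.9999999009687673 grip 0.0002782176572498387 F [ 0.003676   -0.22795359  0.60453288]
time_s: 5.85
position: [0.5541, -0.1366, 0.0564]
tool_rot: [[-0.363, 0.932, 0.0], [0.932, 0.363, -0.0], [-0.0, 0.0, -1.0]]
ft_force: [-0.0, -0.1, -0.8]
grip_width: -0.0002
t 5.85 rail xyz 0.0008773929139153334 -0.07415302180046619 0.05639408450871681 toolx.ly 1.00000535171963 0.0002854430727083357 -0.9999999845996459 grip -0.0002000281697313348 F [-0.02919788 -0.05914577 -0.84230098]
```

View pics/a2.png

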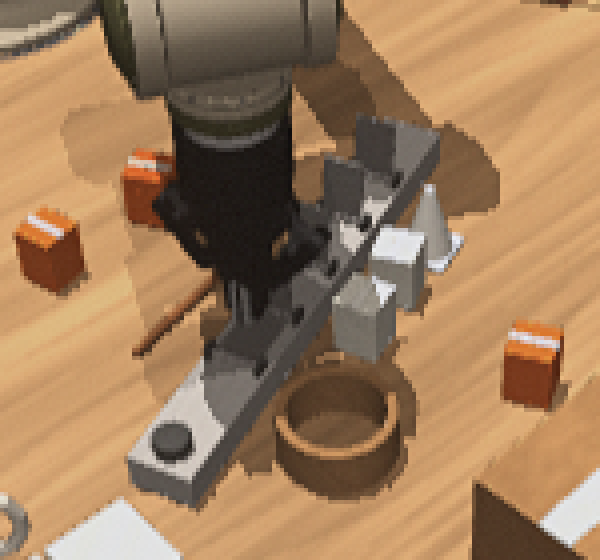

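Flag 1 lies flat at about (235,365) and the rail has not moved. Continuing to flag 2, then flag 3.

```bash
python3 -m pendant '[0,0.11,0,0,0,0,0, 0,0.11,0,0,0,0,0, 0,0.11,0,0,0,0,0, 0,0.11,0,0,0,0,0, 0,0.11,0,0,0,0,0, 0,0.11,0,0,0,0,0, 0,0.11,0,0,0,0,0, 0,0.11,0,0,0,0,0, 0,0.11,0,0,0,0,0, 0,0.11,0,0,0,0,0, 0,0,0,0,0,0,0, 0,0,0,0,0,0,0]'; python3 t.py; python3 -m pendant '[0,0.11,0,0,0,0,0, 0,0.11,0,0,0,0,0, 0,0.11,0,0,0,0,0, 0,0.11,0,0,0,0,0, 0,0.11,0,0,0,0,0, 0,0.11,0,0,0,0,0, 0,0.11,0,0,0,0,0, 0,0.11,0,0,0,0,0, 0,0.11,0,0,0,0,0, 0,0.11,0,0,0,0,0, 0,0,0,0,0,0,0, 0,0,0,0,0,0,0]'; python3 t.py; python3 - <<'E'
from rig import *
import cv2,numpy as np
a=get_image("scene")["frame"][130:270,170:320,::-1]
cv2.imwrite("pics/a3.png",cv2.resize(a,None,fx=4,fy=4,interpolation=0))
E
```

```text
time_s: 7.1
position: [0.5341, -0.0853, 0.0564]
tool_rot: [[-0.363, 0.932, 0.0], [0.932, 0.363, -0.0], [-0.0, 0.0, -1.0]]
ft_force: [1.2, 0.1, -0.0]
grip_width: 0.0003
t 7.1 rail xyz 0.000919360540789344 -0.019171991917033775 0.05638336491465285 toolx.ly 1.000005351670466 0.00025912414868423106 -0.9999999707614448 grip 0.00025134712287004396 F [ 1.20953407  0.06942085 -0.04625179]
time_s: 8.3
position: [0.5141, -0.0341, 0.0564]
tool_rot: [[-0.363, 0.932, 0.0], [0.932, 0.363, -0.0], [-0.0, 0.0, -1.0]]
ft_force: [0.6, -0.2, -0.0]
grip_width: 0.0003
t 8.3 rail xyz 0.0009309596175957162 0.03584899689870235 0.056359663386919015 toolx.ly 1.0000053563675335 0.00028715743120888426 -0.9999999889859751 grip 0.00033039967899579545 F [ 0.56714552 -0.24643374 -0.04446984]
```

View pics/a3.png

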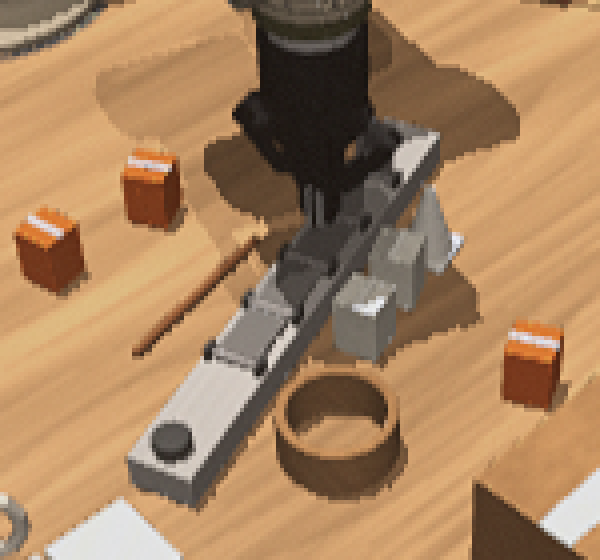

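Flags 1–3 are flat and flag 4 is still up behind the hand, at about (380,190). The last stroke has the same relative travel, which leaves the finger front at y≈+102 mm, short of flag 5 at +125.

```bash
python3 -m pendant '[0,0.11,0,0,0,0,0, 0,0.11,0,0,0,0,0, 0,0.11,0,0,0,0,0, 0,0.11,0,0,0,0,0, 0,0.11,0,0,0,0,0, 0,0.11,0,0,0,0,0, 0,0.11,0,0,0,0,0, 0,0.11,0,0,0,0,0, 0,0.11,0,0,0,0,0, 0,0.1,0,0,0,0,0, 0,0,0,0,0,0,0, 0,0,0,0,0,0,0]'; python3 t.py; python3 -m pendant '[0,-0.2,0,0,0,0,0,0,0,0,-0.3,0,0,0, 0,0,0,-0.6,0,0,0, 0,0,0,-0.6,0,0,0, 0,0,0,-0.6,0,0,0, 0,0,0,-0.6,0,0,0, 0,-0.6,0,-0.3,0,0,0, 0,-0.6,0,0,0,0,0, 0,-0.6,0,0,0,0,0, 0,-0.6,0,0,0,0,0, 0,-0.6,0,0,0,0,0, 0,0,0,0,0,0,0]'; python3 - <<'E'
from rig import *
import cv2,numpy as np
im=get_image("scene");np.savez("pics/scene4.npz",**im);a=im["frame"][130:270,170:320,::-1]
cv2.imwrite("pics/a4.png",cv2.resize(a,None,fx=4,fy=4,interpolation=0))
im=get_image("top");np.savez("pics/top4.npz",**im)
cv2.imwrite("pics/b4.png",cv2.resize(im["frame"][130:260,180:360,::-1],None,fx=4,fy=4,interpolation=0))
E
```

```text
time_s: 9.55
position: [0.4943, 0.0167, 0.0564]
tool_rot: [[-0.363, 0.932, 0.0], [0.932, 0.363, -0.0], [-0.0, 0.0, -1.0]]
ft_force: [-0.4, 0.1, 0.8]
grip_width: 0.0004
t 9.55 rail xyz 0.0009697419164240127 0.09033745459508938 0.05635345443888933 toolx.ly 1.0000053508014837 0.0003004336249484707 -0.9999999847892203 grip 0.00035356146159989656 F [-0.37035329  0.12904667  0.75607297]
time_s: 10.75
position: [0.5532, -0.1363, 0.2058]
tool_rot: [[-0.36, 0.933, 0.0], [0.933, 0.36, -0.001], [-0.001, -0.0, -1.0]]
ft_force: [-0.2, -0.0, -0.9]
grip_width: 0.0003
```

View pics/a4.png

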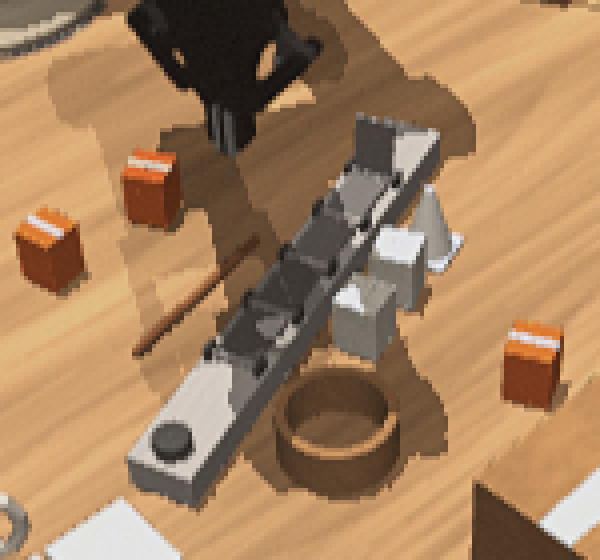

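View pics/b4.png

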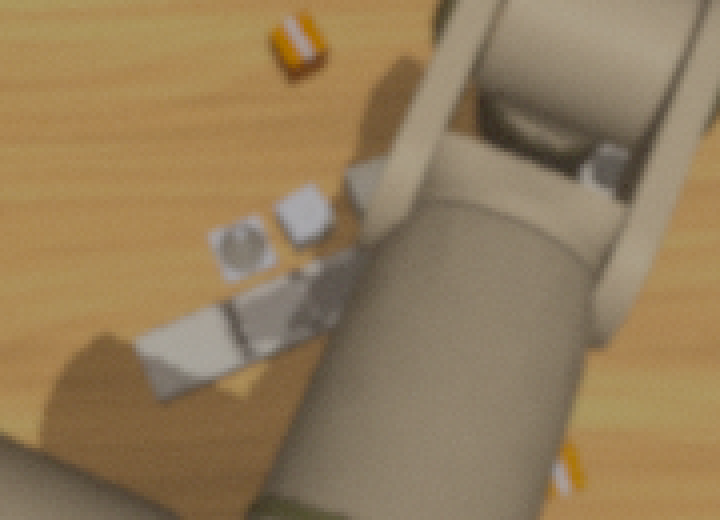

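Flags 1–4 are flat, flag 5 stands at about (375,145), and the cone and cartons are upright and in place. A quick depth check follows, then I hand in.

```bash
python3 - <<'E'
from h import *
ctr=np.array([.52628,-.06780]);ly=np.array([-.3635,.9316]);lx=np.array([ly[1],-ly[0]])
q=load("pics/scene4.npz");Q=cloud(q).reshape(-1,3);ok=q["depth"].ravel()>0
X=(Q[:,:2]-ctr)@lx;Y=(Q[:,:2]-ctr)@ly
for a in(-.095,-.04,.015,.07,.125):
    kk=ok&(abs(X)<.013)&(Y>a-.003)&(Y<a+.045)&(Q[:,2]<.1); print(a,np.round(np.percentile(Q[kk,2],[5,50,99]),4))
d=np.abs(load("pics/scene0.npz")["depth"]-q["depth"])
P=Q.reshape(384,512,3); x=(P[...,:2]-ctr)@lx;y=(P[...,:2]-ctr)@ly
k=(x>.03)&(x<.095)&(abs(y)<.13)&(P[...,2]>.005)&(P[...,2]<.07);print("median/95% depth change at cone+cartons",np.percentile(d[k],[50,95]))
k=(abs(x)<.025)&(y>-.2)&(y<-.1)&(P[...,2]<.05);print("stud end",np.percentile(d[k],[50,95]))
E
```

```text
-0.095 [0.0344 0.0375 0.0418]
-0.04 [0.0349 0.0378 0.0416]
0.015 [0.0348 0.0376 0.0411]
0.07 [0.0351 0.0375 0.0417]
0.125 [0.0299 0.0597 0.0865]
median/95% depth change at cone+cartons [0.00241387 0.00720439]
stud end [0.00215554 0.00632139]
```

```bash
python3 -c "
from rig import *
print(close_job())"
```

```text
the job is handed in; nothing more can be done
None
```

I folded flags 1–4 flat in order, working from the stud end with the shut fingertips, and left flag 5 standing. The cone measured at rail y ≈ +98 mm, in the gap between flags 4 and 5. I then lifted the hand clear and handed the job in shortly after 10.8 s on the robot's clock; it reported no verdict.

- **Flags:** the final depth check put flags 1–4 at about 37.5 mm above the table (flat) and the top of flag 5 at about 86 mm (upright).
- **Rail, cone and cartons:** depth before and after changed by a median of about 2 mm, close to camera noise. The last scene picture shows them upright and in place.
- **Forces:** wrist readings after each stroke stayed around 1 N. They were sampled only at the end of each stroke, so peaks in between were not seen.
- **Not checked:** in the last top view the arm hid the stud half of the rail, so that half was checked only in the scene view. I did not measure whether the other things on the table moved.

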